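# Slide the model's tube into its clamp up to the depth ring and lock it

## Robot

A 6-joint arm with a two-finger parallel gripper is mounted at the origin on the work surface. World frame = base frame: x ahead of the robot, y to its left, z up, the work surface at z = 0. Lengths are in m, angles in rad, forces in N, time in s.
With the tool pointing down it reaches from about 0.375 to 0.925 m from the base axis. Payload 5.7 kg.
Tool frame: the origin (TCP) lies between the finger pads; the fingertips stand 14 mm ahead of it and the grasp point (between the pads) lies 5 mm behind it; z points along the fingers, y is the line along which they close (so a half turn about z gives the same grasp; the last joint's range is limited). The gripper opens to 85 mm and grips with 20 to 120 N. Pads are 22 mm wide; open, the fingers measure 114 mm over their backs; the gripper's body (76 mm by 85 mm) begins 54 mm behind the grasp point. The pads swing forward as they close: fully open they stand 13 mm farther back than shut.
Start: joints at [1.154, 0.359, 1.51, -0, 1.272, -0.115], TCP at [0.178, 0.573, 0.245] pointing down, gripper open.
Joint ranges: [-2.97, 2.97], [-1.01, 2.36], [0.21, 2.38], [-0.96, 4.11], [0.2, 2.71], [-2.98, 2.98]. Speed limits (rad/s): [2.39, 2.39, 3.14, 3.14, 3.14, 3.14].

## Interface

Orientations are given as a unit quaternion [x, y, z, w].
In Python, from workcell import ctrl, viewer, order gives the robot as it stands.
- The arm moves only by the shell command python3 -m inch 'ROWS' [FORCE]. ROWS is JSON, a list of rows, each an object of numbers: "tx", "ty", "tz": the shift along the tool's x, y, z each as a share of 0.15 m, from -1 to 1; "roll": the turn about the tool's z as a share of 60 degrees, from -1 to 1; "fingers": the gripper's target within -1 to 1 (fully open at 1, half-way at 0, shut at -1). A call has 1 to 5 rows; each row is the pose to reach, as a shift and turn from the pose commanded when the call began, along the tool's axes at that moment; what a row does not reach only later rows make up. A row lasts 1/10 s, in which the tool goes at most 50 mm and 8.59 degrees, less where a joint would pass 70% of its speed; a pose out of reach is approached as far as the arm can. A call with a number of a shift or a turn outside -1 to 1 is refused whole. A call with a gripper value outside its range is refused whole. The fingers move at their own pace and stop on an object; FORCE is the grip in N (left out, the last holds). Time passes only in rows, so rows that repeat a pose let the fingers close. It gives the time, the measured TCP pose, the force, the opening and the grip force at its end, in the units of the state.
- ctrl.get_obs(): the state, without advancing time (a new reading comes with each control period).
- viewer.capture(name): name is "side" or "top" or "wrist"; returns a dict with "image" (420x560x3 uint8, red, green, blue), "mtx" (3x3 intrinsics, pixels), "k1" (the pictures are not rectified: a ray, as slopes to the right and down, at radius r is drawn at 1 + k1 r^2 times it, then the intrinsics apply), "R" (3x3) and "t" (3): a world point X has camera coordinates R X + t. Camera axes: x right, y down, z forward; pixel columns grow to the right and rows downward; lengths in m; the calibration is good to about 2 mm. A picture is of the moment at which its call begins. There is no depth.
- order.hand_in(): hands the job in; it is judged then, once.
The state is a dict: "time_s": time; "joint_pos": joint angles; "joint_vel": joint speeds; "joint_efforts": joint torques, N m; "eef_pos": TCP position; "orientation": TCP orientation; "contact_force": force on the tool from outside, world axes, zero at the start; "moment": the same for the moment, N m; "opening": finger opening in m; "gripper_force": force on a finger pad.
Only numpy, scipy, OpenCV 4.12 (cv2) and the standard library are available. Lean on these libraries where they do the work, as an engineer would, in place of code of your own. Each camera call takes 0.05 s, during which the arm holds its last target. There are 200 camera calls.

## Task

Lay the thinner of the two tubes on the guide rods of the clamp model, ring end towards the bore but not yet in it, and let go of it. Then slide it along the rods into the bore until the dark ring around it is level with the mouth of the bore, and afterwards swing the clamp lever round as far as it goes. Leave the thicker tube and everything else on the bench where it is.

Things in the scene. Friction and masses are not known exactly. Their poses are not given: they have to be found in the camera images.
- tube_mid (a point): Centre of the thinner tube: plain aluminium with dark ends, 32 mm in diameter, 160 mm long, about 250 g, lying level in a wooden saddle, axis 45 mm above the table. It runs along this point's y axis: leading (ring) end 80 mm along +y, rear end 80 mm along -y. The 36 mm wide saddle touches it only 50 mm either side of the middle, so the middle can be gripped from above.
- tube_mark (a point): Centre (on the tube's axis) of the dark depth ring around the thinner tube: the ring is 6 mm wide, its middle 60 mm from the leading end and 100 mm from the rear end. Same axes as tube_mid.
- bore_mouth (a point): Centre of the bore's mouth in the face of the blue clamp housing. The bore runs level along this point's +y, 36 mm in diameter, right through the 70 mm long housing with no stop inside; its axis is 65 mm above the table. The housing is 80 mm wide (x), its top 100 mm above the table. The tube slides in with ordinary friction.
- rods (a point): Between the tops of the two guide rods, half-way along them: parallel level steel rods, 8 mm thick, 22 mm between centres, running along y from bore_mouth back 185 mm (to its -y). A 32 mm tube laid on them is in line with the bore. Their tops are 52 mm above the table, the block at their rear end is no higher; the white base board below is 90 x 290 mm, 18 mm thick.
- clamp_lever (a joint): Clamp lever on top of the housing, turning about a vertical axis through lever_pivot: 0 = fully open, lever pointing along bore_mouth's -x; 1.4 rad = at its stop, locked, lever pointing nearly along bore_mouth's +y (away from the rods); it turns clockwise seen from above. It starts between 0 and 0.3, is moved by about 1 to 2 N at the knob, and stays where it is left.
- lever_pivot (a point): On the lever's turning axis, 131 mm above the table, over the housing, 35 mm from the mouth along bore_mouth's +y.
- lever_knob (a point): Centre of the upright black knob at the lever's free end: 18 mm in diameter, 36 mm tall (113 to 149 mm above the table), 72 mm from the turning axis. The flat lever arm, 12 mm wide, joins it near its foot (115 to 123 mm above the table).
- thick_mid (a point): Centre of the thicker tube, a bystander: 44 mm in diameter, 160 mm long, axis 50 mm above the table, along this point's y axis, in its own wooden saddle. The two tubes' places may be swapped.
- coupling: Bystander: steel flanged coupling, 54 mm across, 32 mm tall, between the two tubes; origin at its underside.
- wrench: Bystander: spanner lying flat beyond the model.
- screwdriver: Bystander: screwdriver lying at the left.
- bottle: Bystander: water bottle, 64 mm across, 190 mm tall, at the far left; origin at its underside.
- gear: Bystander: brass gear wheel, 80 mm across, 30 mm tall, beyond the model; origin at its underside.
- grease_jar: Bystander: jar, 60 mm across, 60 mm tall, at the far right; origin at its underside.
- wood_block: Bystander: wooden block 60 x 90 x 35 mm at the right; origin at its underside.

How it is judged:
On the way, in this order (a step that is already met when the one before it is completed fails the run):
1. the thinner tube lies on the guide rods, in line with the bore, with its leading end outside the bore or at most 20 mm in, let go and at rest (x of tube_mid in the frame of bore_mouth between -0.004 and 0.004 m and z of tube_mid in the frame of bore_mouth between -0.004 and 0.004 m and angle between the y axis of tube_mid and the y axis of bore_mouth, either way round below 0.05 rad and y of tube_mark in the frame of bore_mouth between -0.16 and -0.04 m and contact force between the fingers and thin_tube below 0.1 N and linear speed of thin_tube below 0.01 m/s), for 0.2 s.
2. the tube has been slid into the bore until its ring is level with the mouth, within 5 mm, ring end first (x of tube_mid in the frame of bore_mouth between -0.004 and 0.004 m and z of tube_mid in the frame of bore_mouth between -0.004 and 0.004 m and angle between the y axis of tube_mid and the y axis of bore_mouth, either way round below 0.05 rad and y of tube_mark in the frame of bore_mouth between -0.005 and 0.005 m and linear speed of thin_tube below 0.01 m/s and y of tube_mid in the frame of bore_mouth below -0.01 m), for 0.2 s.
3. the clamp lever has been swung round, past 1.2 rad (value of joint clamp_lever above 1.2 rad), for 0.2 s.
At the end, for the whole second after the job is handed in: The thinner tube is at rest in line with the bore (4 mm, 0.05 rad), ring end first, the middle of its ring within 5 mm of the mouth, and the lever stands past 1.2 rad. The thicker tube and the other bystanders were never moved by more than 30 mm (all of step 2 and value of joint clamp_lever above 1.2 rad); the robot touches nothing.
It fails at once if the thicker tube is moved by more than 30 mm (distance of thick_mid from where it was at the start of the episode above 0.03 m).
It fails at once if another thing on the bench is moved by more than 30 mm (distance of any of coupling, wrench, screwdriver, bottle, gear, grease_jar, wood_block from where it was at the start of the episode above 0.03 m).
It also fails if it takes over 69 s, if anything falls off the work surface, if the arm or the gripper's body presses on something with over 40 N, if the wrist force passes 120 N, or if a joint passes its speed limit or range.

## Working session

There is one attempt and no reset: what is moved stays moved. The work goes in short steps, Python scripts to look and compute and a shell command to move; the robot and the scene stay as the last step left them, time stands still between calls to the robot, and variables do not carry over. Pictures are saved under pics/ and viewed, at most 10 in all, crops included, and the job is handed in when it is done.

```bash
mkdir -p pics; ls; cat > h.py <<'E'
import numpy as np, cv2, pickle
from workcell import ctrl, viewer, order
def cap(name, fn):
    c=viewer.capture(name); pickle.dump(c,open(f'pics/{fn}.pkl','wb'))
    cv2.imwrite(f'pics/{fn}.png',c['image'][:,:,::-1]); return c
def load(fn): return pickle.load(open(f'pics/{fn}.pkl','rb'))
def px2w(c,u,v,z):
    M=c['mtx']; d=np.array([(u-M[0,2])/M[0,0],(v-M[1,2])/M[1,1]])
    s=d.copy()
    for _ in range(20): s=d/(1+c['k1']*(s@s))
    R=np.array(c['R']);t=np.array(c['t']); o=-R.T@t; r=R.T@np.array([*s,1])
    return o+r*(z-o[2])/r[2]
def w2px(c,X):
    p=np.array(c['R'])@np.array(X)+c['t']; s=p[:2]/p[2]; s=s*(1+c['k1']*(s@s)); M=c['mtx']
    return np.array([M[0,0]*s[0]+M[0,2],M[1,1]*s[1]+M[1,2]])
E
python3 - <<'E'
from h import *
a=cap('top','top0');b=cap('side','side0')
for c in(a,b): print(c['mtx'],c['k1'],-np.array(c['R']).T@c['t'])
cv2.imwrite('pics/top0b.png',cv2.resize(a['image'][:,:,::-1],(800,600),interpolation=cv2.INTER_CUBIC))
print(ctrl.get_obs())
E
```

```text
pics
[[397.244629     0.         281.70655621]
 [  0.         397.244629   211.68599609]
 [  0.           0.           1.        ]] 0.0353456360135452 [ 0.39771345 -0.01462063  1.15713658]
[[546.52846099   0.         278.19922215]
 [  0.         546.52846099 215.39757638]
 [  0.           0.           1.        ]] -0.04178663501751868 [ 0.56054555 -0.85088532  1.18770072]
{'time_s': 0.1, 'joint_pos': array([ 1.15390723e+00,  3.59429430e-01,  1.51130770e+00, -9.82715149e-06,
        1.27249508e+00, -1.15111756e-01]), 'joint_vel': array([ 0.00100804, -0.00172893, -0.00278704,  0.00062886, -0.00037058,
        0.00089288]), 'joint_efforts': array([ 6.56195080e-04, -5.28649342e+01, -2.79348636e+01, -3.23040717e-05,
        5.11747232e-03, -1.93588011e-05]), 'eef_pos': array([0.17811287, 0.5723497 , 0.24454601]), 'orientation': array([ 1.50315283e-01,  9.88637772e-01, -7.92181209e-04, -2.10968729e-04]), 'contact_force': array([ 0.29635533, -0.0370263 ,  0.92920271]), 'moment': array([ 0.00807059, -0.01006593, -0.0201778 ]), 'gripper_force': 0.0, 'opening': 0.08530100662754399}
```

View pics/top0b.png

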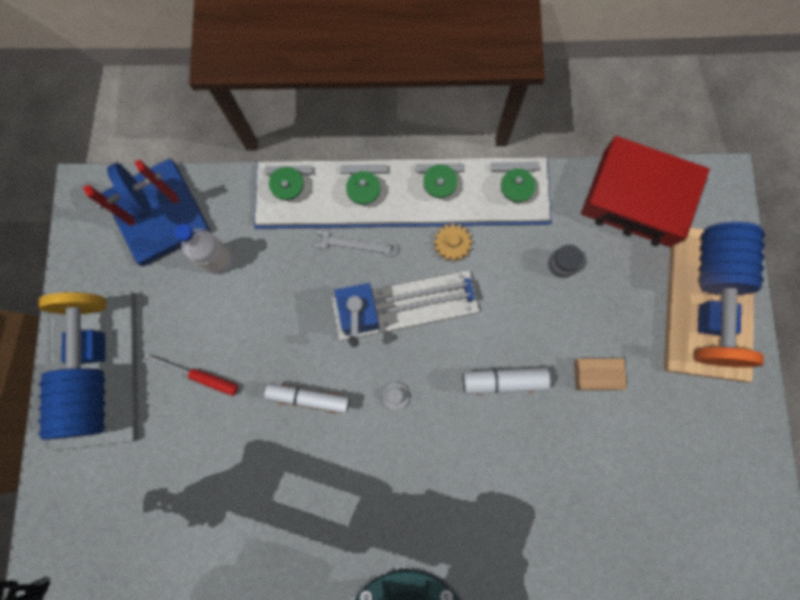

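View pics/side0.png

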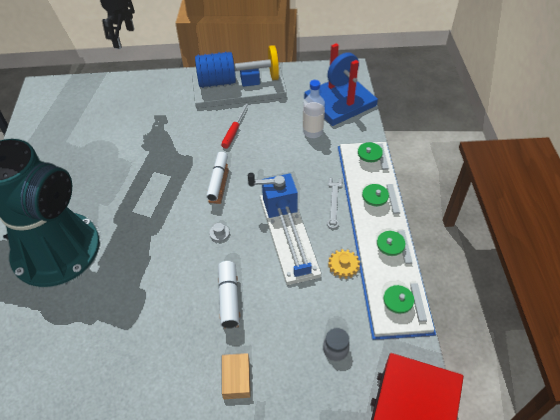

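The top view shows the thin tube at about (305,397) with its ring at (295,396), so the leading end is to the left. The model sits at (405,303) with its housing on the left, and the lever knob is at (353,341). I'll enlarge both areas.

```bash
python3 - <<'E'
from h import *
c=load('top0')['image'][:,:,::-1]
s=load('side0')['image'][:,:,::-1]
cv2.imwrite('pics/c1.png',cv2.resize(c[180:300,180:340],None,fx=5,fy=5,interpolation=cv2.INTER_CUBIC))
cv2.imwrite('pics/c2.png',cv2.resize(s[140:290,190:350],None,fx=4,fy=4,interpolation=cv2.INTER_CUBIC))
E
```

```text
(no output)
```

View pics/c1.png

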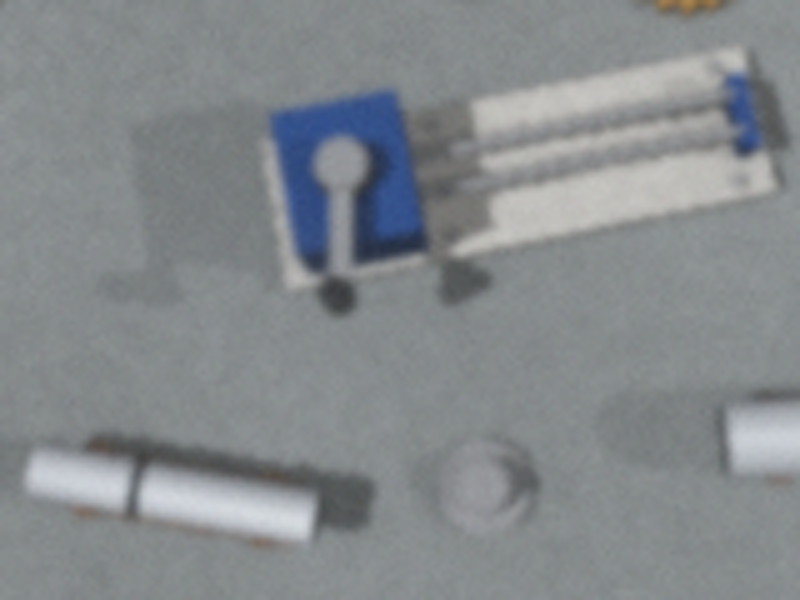

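View pics/c2.png

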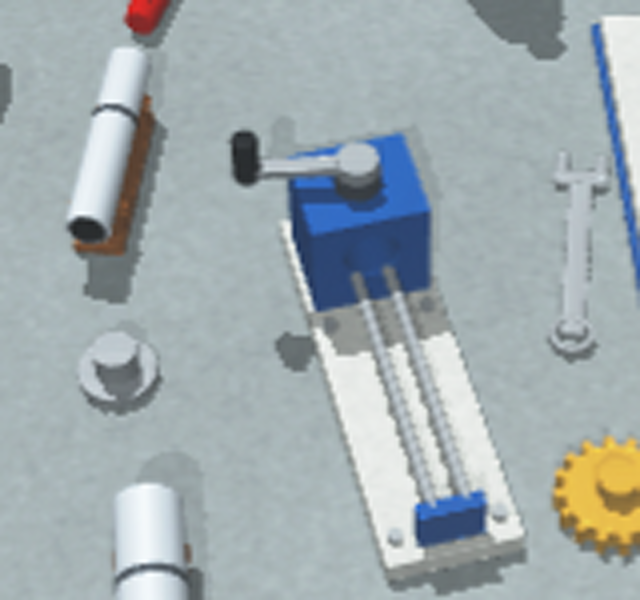

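In the top crop, the tube's ends are at (28,473) and (317,515) and its ring is at (135,487). The housing's top corners are (270,113), (395,90) and (425,245). The rods run from (455,148) to (725,97) and from (470,186) to (735,135), and the knob is at (338,296). In the side crop, the tube's rear end is at (88,228) and the knob top is at (244,140).

```bash
python3 - <<'E'
from h import *
c=load('top0'); s=load('side0')
T=lambda X,Y,z: px2w(c,180+X/5-.4,180+Y/5-.4,z)
S=lambda X,Y,z: px2w(s,190+X/4-.4,140+Y/4-.4,z)
p=lambda n,v:print(n,np.round(v,4))
a=T(28,473,.045);b=T(317,515,.045);p('tube',[a,b,(a+b)/2]);print(np.linalg.norm(a-b),np.degrees(np.arctan2(*(a-b)[:2])))
p('ring T',T(135,487,.057)); p('rear S',S(88,228,.045)); 
p('ring S',S(115,112,.059))
r=[T(455,148,.05),T(725,97,.05),T(470,186,.05),T(735,135,.05)];p('rods',r)
d=r[1]-r[0];e=r[3]-r[2];print(np.degrees(np.arctan2(-d[0],-d[1])),np.degrees(np.arctan2(-e[0],-e[1])))
p('house top',[T(270,113,.1),T(395,90,.1),T(425,245,.1)])
p('house top S',[S(405,133,.1),S(432,208,.1),S(303,231,.1)])
p('base',[T(748,47,.018),T(778,187,.018),T(285,290,.018)])
p('base S',[S(525,540,.018),S(390,577,.018)])
p('knob T',T(338,296,.14)); p('knob S',S(244,140,.145)); p('pivot',T(342,162,.131))
p('rods S',[S(358,285,.051),S(428,500,.051),S(390,275,.051),S(465,492,.051)])
p('coupling',T(480,485,.032)); p('thickend',T(730,438,.05))
E
```

```text
tube [[0.4481 0.2674 0.045 ]
 [0.423  0.1071 0.045 ]
 [0.4356 0.1873 0.045 ]]
0.1622638487061206 8.888482391949614
ring T [0.4391 0.2056 0.057 ]
rear S [0.4212 0.1091 0.045 ]
ring S [0.4405 0.202  0.059 ]
rods [[ 0.6275  0.0296  0.05  ]
 [ 0.6551 -0.1248  0.05  ]
 [ 0.6054  0.0213  0.05  ]
 [ 0.6328 -0.1298  0.05  ]]
-10.111167909089682 -10.28780572557912
house top [[0.6381 0.1286 0.1   ]
 [0.65   0.0603 0.1   ]
 [0.564  0.0441 0.1   ]]
house top S [[0.6389 0.1298 0.1   ]
 [0.6514 0.0631 0.1   ]
 [0.5668 0.05   0.1   ]]
base [[ 0.6926 -0.1425  0.018 ]
 [ 0.6083 -0.157   0.018 ]
 [ 0.5518  0.1297  0.018 ]]
base S [[ 0.6935 -0.142   0.018 ]
 [ 0.6076 -0.1625  0.018 ]]
knob T [0.5318 0.0869 0.14  ]
knob S [0.5324 0.0911 0.145 ]
pivot [0.604  0.0861 0.131 ]
rods S [[ 0.6012  0.0416  0.051 ]
 [ 0.6335 -0.1292  0.051 ]
 [ 0.6229  0.0484  0.051 ]
 [ 0.6567 -0.125   0.051 ]]
coupling [0.4387 0.0175 0.032 ]
thickend [ 0.462  -0.1212  0.05  ]
```

```bash
cat >> h.py <<'E'
from scipy.spatial.transform import Rotation as Ro
def goto(pos,tx_deg=None):
    "shares of a move from the measured pose to world pos with tool x at world angle tx_deg"
    o=ctrl.get_obs(); R=Ro.from_quat(o['orientation']).as_matrix(); p=np.array(o['eef_pos'])
    s=R.T@(np.array(pos)-p)/.15; a=np.degrees(np.arctan2(R[1,0],R[0,0]))
    r=0 if tx_deg is None else -((tx_deg-a+180)%360-180)/60
    print('t',round(o['time_s'],2),'pos',p.round(4),'x-ang',round(a,2),'tilt',np.round(R[:2,2],3),'F',np.round(o['contact_force'],1),'open',round(o['opening'],4),'g',round(o['gripper_force'],1))
    print('shares tx ty tz',s.round(3),'roll',round(r,3))
E
python3 -m inch '[{"tx":-0.95,"ty":-0.8,"roll":0.7},{"tx":-0.95,"ty":-0.8,"roll":0.7},{"tx":-0.95,"ty":-0.8,"roll":0.7},{"tx":-0.95,"ty":-0.8,"roll":0.7},{"tx":-0.95,"ty":-0.8,"roll":0.7}]'
python3 -c "
from h import *
goto([.436,.187,.2],81.1)"
```

```text
t 0.1 pos [0.1781 0.5723 0.2445] x-ang 162.71 tilt [-0.001 -0.002] F [ 0.3 -0.   0.9] open 0.0853 g 0.0
shares tx ty tz [-2.405 -1.941  0.3  ] roll 1.36invalid input
```

```bash

python3 -m inch '[{"tx":-0.95,"ty":-0.8,"tz":0,"roll":0.7,"fingers":1},{"tx":-0.95,"ty":-0.8,"tz":0,"roll":0.7,"fingers":1},{"tx":-0.95,"ty":-0.8,"tz":0,"roll":0.7,"fingers":1},{"tx":-0.95,"ty":-0.8,"tz":0,"roll":0.7,"fingers":1},{"tx":-0.95,"ty":-0.8,"tz":0,"roll":0.7,"fingers":1}]'
python3 -c "
from h import *
goto([.436,.187,.2],81.1)"
```

```text
time_s: 0.6
eef_pos: [0.2801, 0.412, 0.2449]
orientation: [0.499, 0.867, -0.001, 0.001]
contact_force: [-0.6, 0.8, -0.9]
opening: 0.0852
gripper_force: 0.0
t 0.6 pos [0.2801 0.412  0.2449] x-ang 120.16 tilt [-0.    -0.003] F [-0.6  0.8 -0.9] open 0.0852 g 0.0
shares tx ty tz [-1.818  0.145  0.303] roll 0.651
```

```bash

python3 -m inch '[{"tx":-1,"ty":0.08,"tz":0.1,"roll":0.6,"fingers":1},{"tx":-1,"ty":0.08,"tz":0.1,"roll":0.6,"fingers":1},{"tx":-1,"ty":0.08,"tz":0.1,"roll":0.6,"fingers":1},{"tx":-1,"ty":0.08,"tz":0.1,"roll":0.6,"fingers":1},{"tx":-1,"ty":0.08,"tz":0.1,"roll":0.6,"fingers":1}]'
python3 -c "
from h import *
goto([.436,.187,.22],81.1)"
```

```text
time_s: 1.1
eef_pos: [0.3662, 0.2916, 0.2299]
orientation: [0.741, 0.671, -0.001, -0.0]
contact_force: [0.3, 0.8, 0.4]
opening: 0.0854
gripper_force: 0.0
t 1.1 pos [0.3662 0.2916 0.2299] x-ang 84.36 tilt [-0.001 -0.001] F [0.3 0.8 0.4] open 0.0854 g 0.0
shares tx ty tz [-0.649  0.532  0.066] roll 0.054
```

```bash

python3 -m inch '[{"tx":-0.65,"ty":0.53,"tz":0.1,"roll":0.05,"fingers":1},{"tx":-0.65,"ty":0.53,"tz":0.1,"roll":0.05,"fingers":1},{"tx":-0.65,"ty":0.53,"tz":0.1,"roll":0.05,"fingers":1},{"tx":-0.65,"ty":0.53,"tz":0.1,"roll":0.05,"fingers":1},{"tx":-0.65,"ty":0.53,"tz":0.1,"roll":0.05,"fingers":1}]'
python3 -c "
from h import *
goto([.436,.187,.04],81.1)
c=cap('wrist','w1'); print(w2px(c,[.436,.187,.045]))"
```

```text
time_s: 1.6
eef_pos: [0.4354, 0.1893, 0.2151]
orientation: [0.756, 0.655, -0.0, -0.0]
contact_force: [0.2, 0.7, -0.3]
opening: 0.0856
gripper_force: 0.0
t 1.6 pos [0.4354 0.1893 0.2151] x-ang 81.8 tilt [-0.001  0.   ] F [ 0.2  0.7 -0.3] open 0.0856 g 0.0
shares tx ty tz [-0.015  0.008  1.167] roll 0.012
[286.32365875 192.99857682]
```

View pics/w1.png

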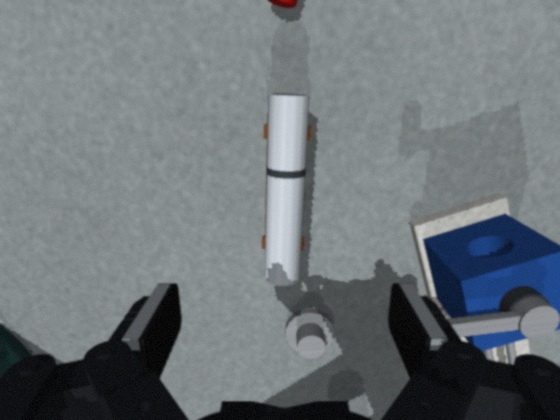

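The wrist view shows the tube centred between the fingers. Its leading end is at (288,95), its ring at (286,173) and its rear end at about (283,283).

```bash
python3 -c "
from h import *
c=load('w1')
a=px2w(c,288.5,95,.061);r=px2w(c,286,174,.061);b=px2w(c,283,281,.057)
print(a,r,b,np.degrees(np.arctan2(*(a-b)[:2])),np.linalg.norm(a-r),np.linalg.norm(r-b))
y=(a-b)/np.linalg.norm(a-b);print('mid',r-.02*y)
g=(r-.02*y); goto([g[0],g[1],.042],90-np.degrees(np.arctan2(*(a-b)[:2])))"
```

```text
[0.44862919 0.26545894 0.061     ] [0.43848472 0.20689656 0.061     ] [0.42225624 0.11096582 0.057     ] 9.68737056693901 0.05943452405860537 0.09737591943674997
mid [0.43512037 0.18718816 0.06048973]
t 1.65 pos [0.4351 0.1897 0.2152] x-ang 81.84 tilt [-0.001  0.   ] F [0.6 0.3 0.3] open 0.0852 g 0.0
shares tx ty tz [-0.017  0.004  1.155] roll 0.025
```

```bash

python3 -m inch '[{"tx":-0.015,"ty":0,"tz":0.85,"roll":0.025,"fingers":1},{"tx":-0.015,"ty":0,"tz":0.85,"roll":0.025,"fingers":1},{"tx":-0.015,"ty":0,"tz":0.85,"roll":0.025,"fingers":1},{"tx":-0.015,"ty":0,"tz":0.85,"roll":0.025,"fingers":1}]'
python3 -m inch '[{"tx":0,"ty":0,"tz":0.3,"roll":0,"fingers":1},{"tx":0,"ty":0,"tz":0.3,"roll":0,"fingers":1},{"tx":0,"ty":0,"tz":0.3,"roll":0,"fingers":1}]'
python3 -m inch '[{"tx":0,"ty":0,"tz":0,"roll":0,"fingers":-0.5},{"tx":0,"ty":0,"tz":0,"roll":0,"fingers":-0.5},{"tx":0,"ty":0,"tz":0,"roll":0,"fingers":-0.5},{"tx":0,"ty":0,"tz":0,"roll":0,"fingers":-0.5},{"tx":0,"ty":0,"tz":0,"roll":0,"fingers":-0.5}]' 40
python3 -m inch '[{"tx":0,"ty":0,"tz":0,"roll":0,"fingers":-0.5},{"tx":0,"ty":0,"tz":0,"roll":0,"fingers":-0.5},{"tx":0,"ty":0,"tz":0,"roll":0,"fingers":-0.5}]' 40
python3 -c "
from h import *
goto([.435,.187,.2],100.2)"
```

```text
time_s: 2.05
eef_pos: [0.4316, 0.187, 0.0849]
orientation: [0.764, 0.645, -0.004, -0.002]
contact_force: [-0.5, -1.3, 0.4]
opening: 0.0854
gripper_force: 0.0
time_s: 2.35
eef_pos: [0.4351, 0.1871, 0.0438]
orientation: [0.764, 0.645, -0.0, -0.0]
contact_force: [-0.1, 0.1, 1.0]
opening: 0.0852
gripper_force: 0.0
time_s: 2.85
eef_pos: [0.4352, 0.1867, 0.0441]
orientation: [0.765, 0.644, 0.0, -0.0]
contact_force: [-3.7, 2.6, 13.9]
opening: 0.0308
gripper_force: 38.5
time_s: 3.15
eef_pos: [0.4351, 0.1868, 0.0441]
orientation: [0.765, 0.644, 0.0, -0.0]
contact_force: [-4.4, 0.6, 13.4]
opening: 0.0307
gripper_force: 38.5
t 3.15 pos [0.4351 0.1868 0.0441] x-ang 80.16 tilt [0.    0.001] F [-4.4  0.6 13.4] open 0.0307 g 38.5
shares tx ty tz [ 2.00e-03 -1.00e-03 -1.04e+00] roll -0.334
```

```bash

python3 -m inch '[{"tx":0,"ty":0,"tz":-1,"roll":0,"fingers":-0.5},{"tx":0,"ty":0,"tz":-1,"roll":0,"fingers":-0.5},{"tx":0,"ty":0,"tz":-1,"roll":0,"fingers":-0.5},{"tx":0,"ty":0,"tz":-1,"roll":0,"fingers":-0.5}]' 
python3 -c "
from h import *
goto([.628,-.0405,.2],100.2)"
```

```text
time_s: 3.55
eef_pos: [0.4397, 0.1876, 0.1991]
orientation: [0.765, 0.644, 0.006, 0.003]
contact_force: [0.8, -0.2, -2.0]
opening: 0.0308
gripper_force: 41.4
t 3.55 pos [0.4397 0.1876 0.1991] x-ang 80.21 tilt [0.012 0.003] F [ 0.8 -0.2 -2. ] open 0.0308 g 41.4
shares tx ty tz [-1.285  1.495  0.005] roll -0.333
```

```bash

python3 -m inch '[{"tx":-0.7,"ty":0.75,"tz":0,"roll":0,"fingers":-0.5},{"tx":-0.7,"ty":0.75,"tz":0,"roll":0,"fingers":-0.5},{"tx":-0.7,"ty":0.75,"tz":0,"roll":0,"fingers":-0.5},{"tx":-0.7,"ty":0.75,"tz":0,"roll":0,"fingers":-0.5}]' 
python3 -m inch '[{"tx":-0.58,"ty":0.75,"tz":0,"roll":-0.33,"fingers":-0.5},{"tx":-0.58,"ty":0.75,"tz":0,"roll":-0.33,"fingers":-0.5},{"tx":-0.58,"ty":0.75,"tz":0,"roll":-0.33,"fingers":-0.5},{"tx":-0.58,"ty":0.75,"tz":0,"roll":-0.33,"fingers":-0.5},{"tx":-0.58,"ty":0.75,"tz":0,"roll":-0.33,"fingers":-0.5}]' 
python3 -m inch '[{"tx":0,"ty":0,"tz":0,"roll":0,"fingers":-0.5},{"tx":0,"ty":0,"tz":0,"roll":0,"fingers":-0.5}]' 
python3 -c "
from h import *
goto([.628,-.0405,.2],100.2)
c=cap('wrist','w2')
cv2.imwrite('pics/w2b.png',cv2.resize(c['image'][:,:,::-1],(800,600),interpolation=cv2.INTER_CUBIC))"
```

```text
time_s: 3.95
eef_pos: [0.5323, 0.0594, 0.1924]
orientation: [0.766, 0.643, 0.001, 0.002]
contact_force: [0.5, 1.1, -2.2]
opening: 0.0302
gripper_force: 41.3
time_s: 4.45
eef_pos: [0.6238, -0.0415, 0.1912]
orientation: [0.644, 0.765, -0.001, -0.001]
contact_force: [-0.2, -0.2, -3.3]
opening: 0.0307
gripper_force: 41.3
time_s: 4.65
eef_pos: [0.6232, -0.0398, 0.1923]
orientation: [0.642, 0.766, -0.0, -0.001]
contact_force: [0.1, -0.1, -3.1]
opening: 0.0306
gripper_force: 41.3
t 4.65 pos [ 0.6232 -0.0398  0.1923] x-ang 100.05 tilt [-0.002  0.   ] F [ 0.1 -0.1 -3.1] open 0.0306 g 41.3
shares tx ty tz [-0.01   0.031 -0.051] roll -0.002
```

View pics/w2b.png

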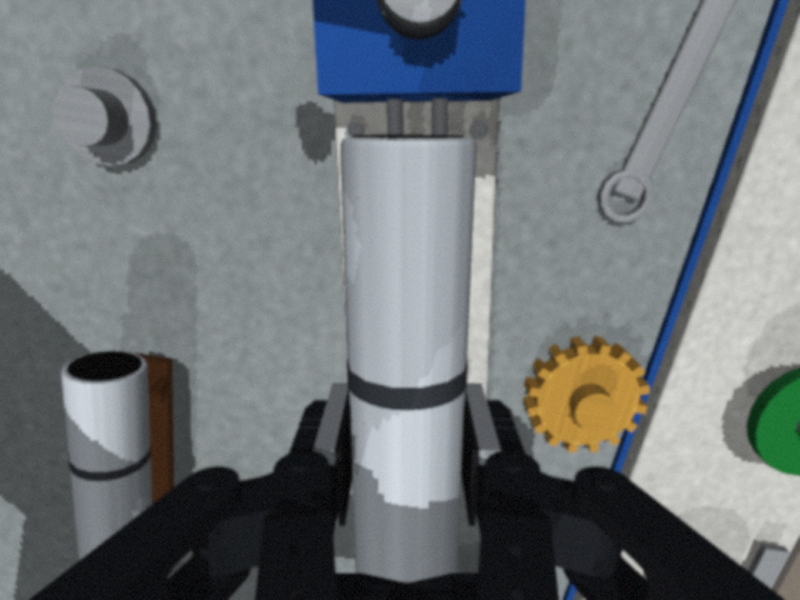

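The wrist view shows the housing's top front corners at (318,94) and (523,90). The rods are at (396,117) and (441,117), the tube's front end spans 342–475 at row 138, and its ring is at row 390.

```bash
python3 -c "
from h import *
c=load('w2'); k=.7
W=lambda u,v,z:px2w(c,u*k-.15,v*k-.15,z)
A=W(318,94,.1);B=W(523,90,.1);print('corners',A,B,(A+B)/2,np.linalg.norm(A-B),np.degrees(np.arctan2(*(B-A)[1::-1])))
r1=W(396,117,.052);r2=W(441,117,.052);print('rods',r1,r2,(r1+r2)/2,np.linalg.norm(r1-r2))
m=W(418.5,117,.052)
y=np.array([-np.sin(np.radians(10.2)),np.cos(np.radians(10.2)),0]);x=np.array([y[1],-y[0],0])
M=(A+B)/2;print('lateral rods vs corners',(m-M)@x)
z=ctrl.get_obs()['eef_pos'][2]+.003
f=[W(342,140,z),W(475,140,z)];g=[W(350,385,z),W(467,385,z)]
print('tube',sum(f)/2,sum(g)/2,np.linalg.norm(f[0]-f[1]),np.linalg.norm(g[0]-g[1]))
d=(sum(f)-sum(g));print('ang',np.degrees(np.arctan2(d[1],d[0])))
q=W(408,390,z+.016);print('ring',q)
# Right board edge
e=[W(497,150,.018),W(487,400,.018)];d=e[0]-e[1];print('board',e,np.degrees(np.arctan2(d[1],d[0])))
"
```

```text
corners [0.57148417 0.04701761 0.1       ] [0.65062357 0.06267582 0.1       ] [0.61105387 0.05484671 0.1       ] 0.0806735642588857 11.191772659816609
rods [0.602115   0.04442934 0.052     ] [0.62360514 0.04827364 0.052     ] [0.61286007 0.04635149 0.052     ] 0.02183128178118401
lateral rods vs corners 0.000273244269306374
tube [0.60904229 0.03844407 0.19553152] [ 0.6201211  -0.02318148  0.19553152] 0.030498929185704064 0.03126742361065525
ang 100.19155937107482
ring [ 0.61872249 -0.01623938  0.21153152]
board [array([0.65964495, 0.03759338, 0.018     ]), array([ 0.68926362, -0.11635232,  0.018     ])] 100.89045207292608
```

```bash

python3 -m inch '[{"tx":-0.03,"ty":0.036,"tz":0.25,"roll":-0.005,"fingers":-0.5},{"tx":-0.03,"ty":0.036,"tz":0.5,"roll":-0.005,"fingers":-0.5},{"tx":-0.03,"ty":0.036,"tz":0.7,"roll":-0.005,"fingers":-0.5},{"tx":-0.03,"ty":0.036,"tz":0.75,"roll":-0.005,"fingers":-0.5},{"tx":-0.03,"ty":0.036,"tz":0.75,"roll":-0.005,"fingers":-0.5}]' 
python3 -c "
from h import *
goto([.628,-.0405,.0645],100.5)
c=cap('wrist','w3')
cv2.imwrite('pics/w3b.png',cv2.resize(c['image'][:,:,::-1],(800,600),interpolation=cv2.INTER_CUBIC))"
```

```text
time_s: 5.2
eef_pos: [0.6294, -0.0438, 0.0794]
orientation: [0.64, 0.768, -0.001, -0.001]
contact_force: [-0.7, 0.4, -2.6]
opening: 0.0304
gripper_force: 41.2
t 5.2 pos [ 0.6294 -0.0438  0.0794] x-ang 100.35 tilt [-0.003  0.   ] F [-0.7  0.4 -2.6] open 0.0304 g 41.2
shares tx ty tz [ 0.023 -0.005  0.1  ] roll -0.003
```

View pics/w3b.png

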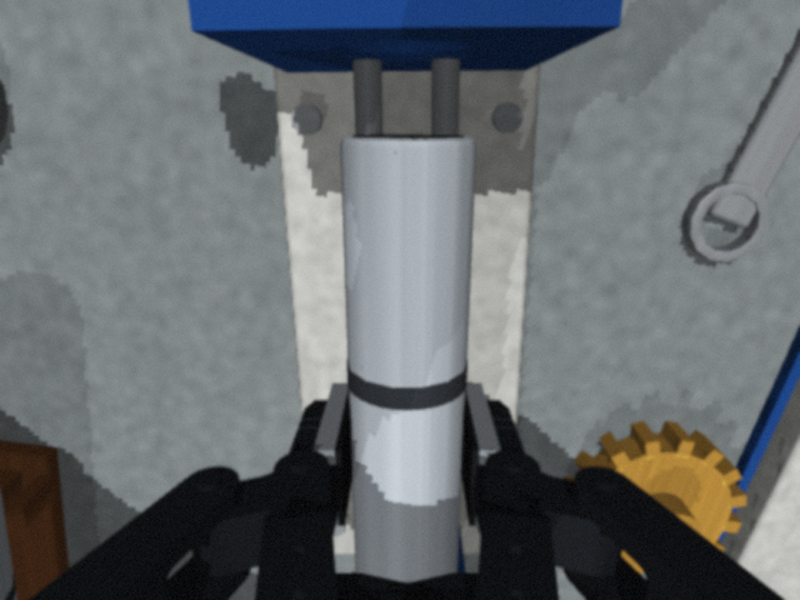

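The rods at columns 369 and 446 are centred at 407.5, and the tube front is at 408, so it is aligned. I'll lower it.

```bash

python3 -m inch '[{"tx":0,"ty":0,"tz":0.05,"roll":0,"fingers":-0.5},{"tx":0,"ty":0,"tz":0.08,"roll":0,"fingers":-0.5},{"tx":0,"ty":0,"tz":0.09,"roll":0,"fingers":-0.5},{"tx":0,"ty":0,"tz":0.09,"roll":0,"fingers":-0.5}]' 
python3 -m inch '[{"tx":0,"ty":0,"tz":0.005,"roll":0,"fingers":-0.5},{"tx":0,"ty":0,"tz":0.005,"roll":0,"fingers":-0.5}]'
```

```text
time_s: 5.65
eef_pos: [0.6307, -0.0446, 0.067]
orientation: [0.641, 0.768, -0.0, 0.0]
contact_force: [-0.2, 0.2, -2.7]
opening: 0.0306
gripper_force: 41.2
time_s: 5.85
eef_pos: [0.6308, -0.0446, 0.0662]
orientation: [0.641, 0.768, 0.0, 0.0]
contact_force: [0.6, -0.5, -1.6]
opening: 0.0306
gripper_force: 41.2
```

```bash

python3 -m inch '[{"tx":0,"ty":0,"tz":0.007,"roll":0,"fingers":-0.5},{"tx":0,"ty":0,"tz":0.007,"roll":0,"fingers":-0.5}]'
python3 -m inch '[{"tx":0,"ty":0,"tz":0.005,"roll":0,"fingers":-0.5},{"tx":0,"ty":0,"tz":0.005,"roll":0,"fingers":-0.5}]'
```

```text
time_s: 6.05
eef_pos: [0.6308, -0.0446, 0.065]
orientation: [0.641, 0.768, -0.0, 0.0]
contact_force: [-0.2, 0.6, -2.7]
opening: 0.0309
gripper_force: 41.3
time_s: 6.25
eef_pos: [0.6309, -0.0446, 0.0648]
orientation: [0.641, 0.768, 0.0, 0.0]
contact_force: [-0.4, 0.2, 4.1]
opening: 0.0302
gripper_force: 42.0
```

```bash

python3 -m inch '[{"tx":0,"ty":0,"tz":0,"roll":0,"fingers":0.2},{"tx":0,"ty":0,"tz":0,"roll":0,"fingers":0.2},{"tx":0,"ty":0,"tz":0,"roll":0,"fingers":0.2},{"tx":0,"ty":0,"tz":0,"roll":0,"fingers":0.2},{"tx":0,"ty":0,"tz":0,"roll":0,"fingers":0.2}]' 20
python3 -m inch '[{"tx":0,"ty":0,"tz":0,"roll":0,"fingers":0.2},{"tx":0,"ty":0,"tz":0,"roll":0,"fingers":0.2},{"tx":0,"ty":0,"tz":0,"roll":0,"fingers":0.2},{"tx":-0.3,"ty":0,"tz":0,"roll":0,"fingers":0.2},{"tx":-0.3,"ty":0,"tz":0,"roll":0,"fingers":0.2}]'
python3 -m inch '[{"tx":0,"ty":0,"tz":0,"roll":0,"fingers":0.2},{"tx":0,"ty":0,"tz":0,"roll":0,"fingers":0.2}]'
python3 -c "
from h import *
goto([.628,-.0405,.0645],100.5)
c=cap('wrist','w4')
cv2.imwrite('pics/w4b.png',cv2.resize(c['image'][:,:,::-1],(800,600),interpolation=cv2.INTER_CUBIC))"
```

```text
time_s: 6.75
eef_pos: [0.6307, -0.0445, 0.0642]
orientation: [0.641, 0.768, -0.0, 0.0]
contact_force: [0.1, 0.1, -0.1]
opening: 0.0511
gripper_force: 0.0
time_s: 7.25
eef_pos: [0.6407, -0.0929, 0.0648]
orientation: [0.641, 0.767, -0.0, 0.002]
contact_force: [-0.4, 0.1, 0.1]
opening: 0.0515
gripper_force: 0.0
time_s: 7.45
eef_pos: [0.6383, -0.0884, 0.0641]
orientation: [0.641, 0.768, -0.0, -0.0]
contact_force: [0.2, 0.3, 0.1]
opening: 0.0512
gripper_force: 0.0
t 7.45 pos [ 0.6383 -0.0884  0.0641] x-ang 100.29 tilt [-0.001  0.   ] F [0.2 0.3 0.1] open 0.0512 g 0.0
shares tx ty tz [ 0.326 -0.01  -0.003] roll -0.003
```

View pics/w4b.png

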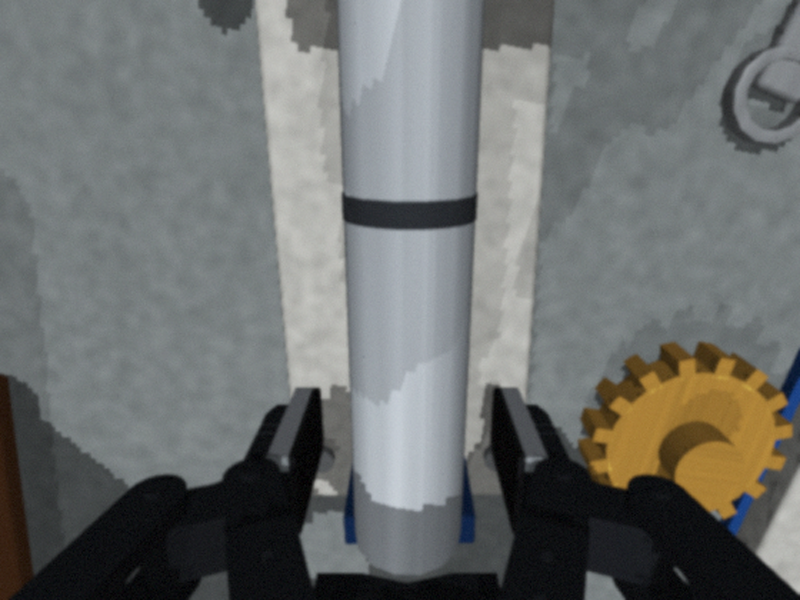

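The tube is released and lying on the rods, with its ring at (409,212). Next I'll work out how far it has to slide.

```bash
python3 -c "
from h import *
c=load('w4')
q=px2w(c,409*.7-.15,212*.7-.15,.081); M=np.array([.611,.0545,0])
y=np.array([-.180,.9837,0]);x=np.array([.9837,.18,0])
print(q,(q-M)@y,(q-M)@x, 'tcp',(ctrl.get_obs()['eef_pos']-M)@y,(ctrl.get_obs()['eef_pos']-M)@x)"
python3 -m inch '[{"tx":0,"ty":0,"tz":0,"roll":0,"fingers":-0.5},{"tx":0,"ty":0,"tz":0,"roll":0,"fingers":-0.5},{"tx":0,"ty":0,"tz":0,"roll":0,"fingers":-0.5},{"tx":0,"ty":0,"tz":0,"roll":0,"fingers":-0.5},{"tx":0,"ty":0,"tz":0,"roll":0,"fingers":-0.5}]' 20
```

```text
[ 0.62648895 -0.02429092  0.081     ] -0.08029464232472563 0.0010541184500955775 tcp -0.14516106298684966 0.0011033121416035812
time_s: 8.0
eef_pos: [0.6385, -0.0882, 0.0642]
orientation: [0.641, 0.768, 0.0, -0.0]
contact_force: [0.1, 3.7, 0.7]
opening: 0.0311
gripper_force: 22.8
```

```bash

python3 -m inch '[{"tx":0.06,"ty":0,"tz":0,"roll":0,"fingers":-0.5},{"tx":0.12,"ty":0,"tz":0,"roll":0,"fingers":-0.5},{"tx":0.18,"ty":0,"tz":0,"roll":0,"fingers":-0.5},{"tx":0.24,"ty":0,"tz":0,"roll":0,"fingers":-0.5},{"tx":0.24,"ty":0,"tz":0,"roll":0,"fingers":-0.5}]'
python3 -m inch '[{"tx":0.06,"ty":0,"tz":0,"roll":0,"fingers":-0.5},{"tx":0.12,"ty":0,"tz":0,"roll":0,"fingers":-0.5},{"tx":0.18,"ty":0,"tz":0,"roll":0,"fingers":-0.5},{"tx":0.22,"ty":0,"tz":0,"roll":0,"fingers":-0.5},{"tx":0.22,"ty":0,"tz":0,"roll":0,"fingers":-0.5}]'
python3 -c "
from h import *
goto([.628,-.0405,.0645],100.5)
c=cap('wrist','w5')
cv2.imwrite('pics/w5b.png',cv2.resize(c['image'][0:300,120:440,::-1],(800,750),interpolation=cv2.INTER_CUBIC)[:600])"
```

```text
time_s: 8.5
eef_pos: [0.6317, -0.0515, 0.0642]
orientation: [0.64, 0.768, 0.0, -0.001]
contact_force: [-0.6, 1.5, 0.1]
opening: 0.0312
gripper_force: 22.8
time_s: 9.0
eef_pos: [0.6257, -0.0194, 0.0642]
orientation: [0.641, 0.768, 0.0, -0.001]
contact_force: [-1.2, 2.5, 1.3]
opening: 0.0313
gripper_force: 22.8
t 9.0 pos [ 0.6257 -0.0194  0.0642] x-ang 100.34 tilt [-0.001  0.001] F [-1.2  2.5  1.3] open 0.0313 g 22.8
shares tx ty tz [-0.141 -0.01  -0.002] roll -0.003
```

View pics/w5b.png

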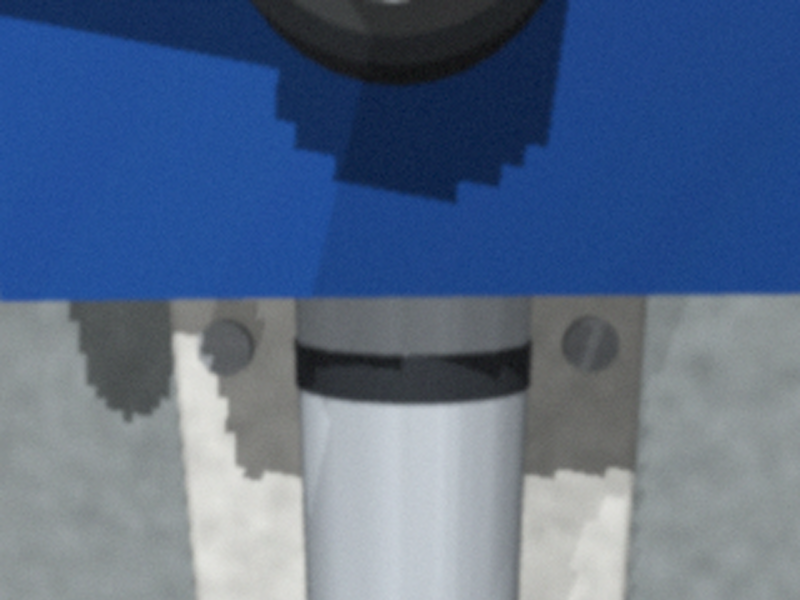

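The housing's top front edge is at row 297 of the crop, and the ring spans rows 355–402 at column 412.

```bash
python3 -c "
from h import *
c=load('w5')
P=lambda u,v,z:px2w(c,120+u/2.5-.3,v/2.5-.3,z)
y=np.array([-.180,.9837,0])
for v in(355,379,402):print((P(412,v,.081)-P(412,297,.1))@y)
print(P(412,297,.1), -np.array(c['R']).T@c['t'])
M=np.array([.611,.0545,0]);print((P(412,379,.081)-M)@y,(P(412,297,.1)-M)@y)"
```

```text
-0.008312978681271163
-0.01122450730123317
-0.014059242359433248
[0.6115799  0.05469369 0.1       ] [0.61030843 0.06174619 0.19299064]
-0.011138352498990657 8.615480224251373e-05
```

```bash

python3 -m inch '[{"tx":0.03,"ty":0,"tz":0,"roll":0,"fingers":-0.5},{"tx":0.06,"ty":0,"tz":0,"roll":0,"fingers":-0.5},{"tx":0.073,"ty":0,"tz":0,"roll":0,"fingers":-0.5},{"tx":0.073,"ty":0,"tz":0,"roll":0,"fingers":-0.5},{"tx":0.073,"ty":0,"tz":0,"roll":0,"fingers":-0.5}]'
python3 -m inch '[{"tx":0,"ty":0,"tz":0,"roll":0,"fingers":0.2},{"tx":0,"ty":0,"tz":0,"roll":0,"fingers":0.2},{"tx":0,"ty":0,"tz":0,"roll":0,"fingers":0.2},{"tx":0,"ty":0,"tz":0,"roll":0,"fingers":0.2},{"tx":0,"ty":0,"tz":0,"roll":0,"fingers":0.2}]'
python3 -m inch '[{"tx":-0.3,"ty":0,"tz":0,"roll":0,"fingers":0.2},{"tx":-0.3,"ty":0,"tz":0,"roll":0,"fingers":0.2},{"tx":-0.3,"ty":0,"tz":-0.6,"roll":0,"fingers":0.2},{"tx":-0.3,"ty":0,"tz":-0.6,"roll":0,"fingers":0.2},{"tx":-0.3,"ty":0,"tz":-0.6,"roll":0,"fingers":0.2}]'
python3 -m inch '[{"tx":0,"ty":0,"tz":0,"roll":0,"fingers":-1},{"tx":0,"ty":0,"tz":0,"roll":0,"fingers":-1}]'
python3 -c "
from h import *
goto([.628,-.0405,.0645],100.5)
c=cap('wrist','w6')
print(w2px(c,[.6115,.0547,.1]),w2px(c,[.6115,.0547,.081]))
cv2.imwrite('pics/w6b.png',cv2.resize(c['image'][0:240,120:440,::-1],(800,600),interpolation=cv2.INTER_CUBIC)[:600])"
```

```text
time_s: 9.55
eef_pos: [0.6242, -0.0101, 0.0643]
orientation: [0.641, 0.768, -0.0, -0.0]
contact_force: [-3.0, -2.7, 2.8]
opening: 0.0311
gripper_force: 22.9
time_s: 10.05
eef_pos: [0.6245, -0.01, 0.0642]
orientation: [0.641, 0.768, 0.0, 0.0]
contact_force: [0.0, -0.9, -0.1]
opening: 0.0512
gripper_force: 0.0
time_s: 10.55
eef_pos: [0.6367, -0.0552, 0.1603]
orientation: [0.641, 0.768, 0.003, 0.005]
contact_force: [0.4, -0.5, 0.8]
opening: 0.051
gripper_force: 0.0
time_s: 10.75
eef_pos: [0.6315, -0.0541, 0.1532]
orientation: [0.641, 0.768, -0.0, -0.001]
contact_force: [0.3, 0.0, 0.4]
opening: 0.023
gripper_force: 0.0
t 10.75 pos [ 0.6315 -0.0541  0.1532] x-ang 100.31 tilt [-0.002  0.   ] F [0.3 0.  0.4] open 0.023 g 0.0
shares tx ty tz [ 0.093 -0.005  0.592] roll -0.003
[285.82672275  22.39093374] [285.74901218  28.8414755 ]
```

View pics/w6b.png

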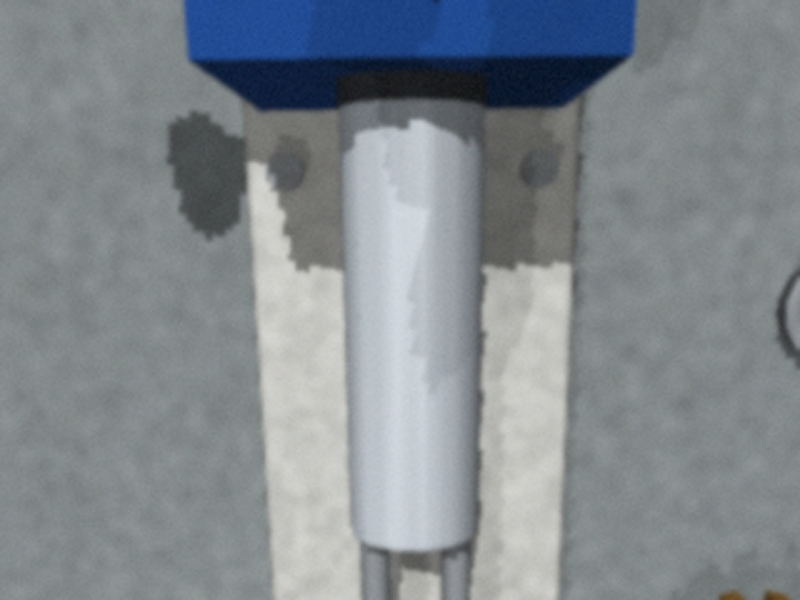

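The ring is partly in the mouth. The housing edge is at row 57, the ring's rear edge at row 98, and the tube's rear end at row 548.

```bash
python3 -c "
from h import *
c=load('w6')
P=lambda u,v,z:px2w(c,120+u/2.5-.3,v/2.5-.3,z)
y=np.array([-.180,.9837,0])
E=P(412,57,.1);print(E)
print('ring rear edge',(P(412,99,.081)-E)@y,'rear end',(P(412,548,.081)-E)@y,(P(412,540,.081)-E)@y)
M=np.array([.611,.0545,0]);print((P(412,99,.081)-M)@y)"
```

```text
[0.61092313 0.0545493  0.1       ]
ring rear edge -0.004742352042378033 rear end -0.10039223819147897 -0.09841815489762916
-0.004680017511714331
```

The ring's middle is about 1–2 mm from the mouth, which is within tolerance. Now I'll do the lever.

```bash

python3 -m inch '[{"tx":0,"ty":-0.5,"tz":0,"roll":0,"fingers":-1},{"tx":0,"ty":-0.5,"tz":0,"roll":0,"fingers":-1},{"tx":0,"ty":-0.5,"tz":0,"roll":0,"fingers":-1},{"tx":0,"ty":-0.5,"tz":0,"roll":0,"fingers":-1},{"tx":0,"ty":-0.5,"tz":0,"roll":0,"fingers":-1}]'
python3 -c "
from h import *
goto([.537,.0592,.141],100.3)"
```

```text
time_s: 11.3
eef_pos: [0.5597, -0.0679, 0.1539]
orientation: [0.641, 0.768, 0.0, 0.0]
contact_force: [0.5, -0.6, -0.4]
opening: 0.0003
gripper_force: 0.0
t 11.3 pos [ 0.5597 -0.0679  0.1539] x-ang 100.31 tilt [ 0.001 -0.   ] F [ 0.5 -0.6 -0.4] open 0.0003 g 0.0
shares tx ty tz [0.861 0.002 0.086] roll 0.0
```

```bash

python3 -m inch '[{"tx":0.3,"ty":0,"tz":0.04,"roll":0,"fingers":-1},{"tx":0.6,"ty":0,"tz":0.085,"roll":0,"fingers":-1},{"tx":0.8,"ty":0,"tz":0.085,"roll":0,"fingers":-1},{"tx":0.84,"ty":0,"tz":0.085,"roll":0,"fingers":-1},{"tx":0.84,"ty":0,"tz":0.085,"roll":0,"fingers":-1}]'
python3 -m inch '[{"tx":0,"ty":0,"tz":0,"roll":0,"fingers":-1},{"tx":0,"ty":0,"tz":0,"roll":0,"fingers":-1}]'
python3 -c "
from h import *
y=np.array([-.180,.9837]);x=np.array([.9837,.18]);P=np.array([.6047,.0889])
for th in [-.1,.1,.3,.5,.7,.9,1.0,1.05,1.1]:
  q=P+.072*(-np.cos(th)*x+np.sin(th)*y); print(th);
  o=ctrl.get_obs();R=Ro.from_quat(o['orientation']).as_matrix();print((R.T@(np.array([*q,.141])-o['eef_pos'])/.15).round(3))
print(o['eef_pos'],o['contact_force'])"
```

```text
time_s: 11.8
eef_pos: [0.537, 0.0572, 0.1414]
orientation: [0.64, 0.769, 0.0, 0.0]
contact_force: [-0.0, -0.7, 0.1]
opening: -0.0002
gripper_force: 0.0
time_s: 12.0
eef_pos: [0.537, 0.0551, 0.1416]
orientation: [0.641, 0.767, 0.0, 0.0]
contact_force: [-0.1, -0.8, -0.6]
opening: -0.0004
gripper_force: 0.0
-0.1
[0.093 0.007 0.004]
0.1
[0.189 0.006 0.004]
0.3
[0.283 0.025 0.004]
0.5
[0.371 0.062 0.004]
0.7
[0.45  0.116 0.004]
0.9
[0.517 0.185 0.004]
1.0
[0.545 0.224 0.004]
1.05
[0.558 0.244 0.004]
1.1
[0.569 0.266 0.004]
[0.53701391 0.0550606  0.14160213] [-0.11215847 -0.80542359 -0.59441394]
```

```bash

python3 -m inch '[{"tx":0.19,"ty":0.005,"tz":0,"roll":0,"fingers":-1},{"tx":0.285,"ty":0.025,"tz":0,"roll":0,"fingers":-1},{"tx":0.37,"ty":0.06,"tz":0,"roll":0,"fingers":-1},{"tx":0.45,"ty":0.115,"tz":0,"roll":0,"fingers":-1},{"tx":0.48,"ty":0.145,"tz":0,"roll":0,"fingers":-1}]'
python3 -m inch '[{"tx":0,"ty":0,"tz":0,"roll":0,"fingers":-1},{"tx":0.035,"ty":0.04,"tz":0,"roll":0,"fingers":-1},{"tx":0.05,"ty":0.06,"tz":0,"roll":0,"fingers":-1},{"tx":0.05,"ty":0.06,"tz":0,"roll":0,"fingers":-1}]'
python3 -c "
from h import *
y=np.array([-.180,.9837]);x=np.array([.9837,.18]);P=np.array([.6047,.0889])
d=ctrl.get_obs()['eef_pos'][:2]-P;print(np.arctan2(d@y,-d@x),np.linalg.norm(d))
c=cap('top','top2')
cv2.imwrite('pics/t2.png',cv2.resize(c['image'][160:260,200:340,::-1],(784,560),interpolation=cv2.INTER_CUBIC))"
```

```text
time_s: 12.5
eef_pos: [0.546, 0.1314, 0.1417]
orientation: [0.64, 0.768, 0.0, 0.001]
contact_force: [-0.1, -2.3, 0.5]
opening: 0.0002
gripper_force: 1.0
time_s: 12.9
eef_pos: [0.5522, 0.1402, 0.1413]
orientation: [0.641, 0.768, -0.0, -0.0]
contact_force: [0.4, 0.6, 0.4]
opening: 0.0002
gripper_force: 0.0
0.9544509510123623 0.07342328011497555
```

```bash

python3 -m inch '[{"tx":0.012,"ty":0.025,"tz":0,"roll":0,"fingers":-1},{"tx":0.02,"ty":0.045,"tz":0,"roll":0,"fingers":-1},{"tx":0.02,"ty":0.045,"tz":0,"roll":0,"fingers":-1}]'
python3 -m inch '[{"tx":0.01,"ty":0.025,"tz":0,"roll":0,"fingers":-1},{"tx":0.01,"ty":0.025,"tz":0,"roll":0,"fingers":-1}]'
python3 -m inch '[{"tx":0.01,"ty":0.02,"tz":0,"roll":0,"fingers":-1},{"tx":0.01,"ty":0.02,"tz":0,"roll":0,"fingers":-1}]'
python3 -c "
from h import *
y=np.array([-.180,.9837]);x=np.array([.9837,.18]);P=np.array([.6047,.0889])
d=ctrl.get_obs()['eef_pos'][:2]-P;print(np.arctan2(d@y,-d@x),np.linalg.norm(d))
for n in('side','top'):
  c=cap(n,'L'+n); g=c['image'].max(2).astype(int)
  for th in np.arange(.8,1.45,.1):
    q=P+.072*(-np.cos(th)*x+np.sin(th)*y);u,v=w2px(c,[*q,.14]).round().astype(int);print(n,round(th,2),u,v,g[v-1:v+2,u-1:u+2].mean().round())
"
```

```text
time_s: 13.25
eef_pos: [0.5586, 0.1442, 0.1415]
orientation: [0.641, 0.768, 0.0, 0.0]
contact_force: [0.2, 0.3, 0.2]
opening: -0.0001
gripper_force: 0.1
time_s: 13.45
eef_pos: [0.5593, 0.1447, 0.1412]
orientation: [0.64, 0.768, -0.003, -0.001]
contact_force: [-7.1, -6.5, 6.2]
opening: -0.0003
gripper_force: 4.3
time_s: 13.65
eef_pos: [0.5596, 0.145, 0.141]
orientation: [0.64, 0.768, -0.006, -0.002]
contact_force: [-11.7, -13.1, 10.8]
opening: -0.0
gripper_force: 7.9
1.074820709062606 0.07196708945303215
side 0.8 255 164 176.0
side 0.9 257 163 80.0
side 1.0 259 161 102.0
side 1.1 261 160 94.0
side 1.2 263 158 93.0
side 1.3 265 157 52.0
side 1.4 268 156 54.0
top 0.8 230 234 68.0
top 0.9 228 232 64.0
top 1.0 226 230 62.0
top 1.1 224 228 62.0
top 1.2 223 226 67.0
top 1.3 222 223 74.0
top 1.4 221 221 79.0
```

The force rose to about 20 N with the knob at its stop, so I'll back off and rise.

```bash

python3 -m inch '[{"tx":-0.06,"ty":-0.12,"tz":0,"roll":0,"fingers":-1},{"tx":-0.1,"ty":-0.25,"tz":0,"roll":0,"fingers":-1},{"tx":-0.1,"ty":-0.25,"tz":-0.2,"roll":0,"fingers":-1},{"tx":-0.1,"ty":-0.25,"tz":-0.6,"roll":0,"fingers":-1},{"tx":-0.1,"ty":-0.25,"tz":-0.6,"roll":0,"fingers":-1}]'
python3 -m inch '[{"tx":-0.7,"ty":-0.3,"tz":0,"roll":0,"fingers":-1},{"tx":-0.7,"ty":-0.3,"tz":0,"roll":0,"fingers":-1},{"tx":-0.7,"ty":-0.3,"tz":0,"roll":0,"fingers":-1},{"tx":-0.7,"ty":-0.3,"tz":0,"roll":0,"fingers":-1}]'
python3 -m inch '[{"tx":-0.7,"ty":-0.3,"tz":0,"roll":0,"fingers":-1},{"tx":-0.7,"ty":-0.3,"tz":0,"roll":0,"fingers":-1},{"tx":-0.7,"ty":-0.3,"tz":0,"roll":0,"fingers":-1},{"tx":-0.7,"ty":-0.3,"tz":0,"roll":0,"fingers":-1}]'
python3 -c "
from h import *
y=np.array([-.180,.9837]);x=np.array([.9837,.18]);P=np.array([.6047,.0889])
M=np.array([.611,.0545])
for n in('side','top','wrist'):
  c=cap(n,'M'+n); g=c['image'].max(2).astype(int)
  def G(q,z):
    u,v=w2px(c,[*q,z]).round().astype(int)
    return int(g[v-1:v+2,u-1:u+2].mean()) if 1<=u<559 and 1<=v<419 else -1
  print(n,'knob',[(round(th,1),G(P+.072*(-np.cos(th)*x+np.sin(th)*y),.145)) for th in np.arange(.6,1.75,.1)])
  print(n,'tube',[(i,G(M+i/1000*y,.081)) for i in range(-120,10,4)])
print(ctrl.get_obs()['eef_pos'],ctrl.get_obs()['contact_force'])
"
```

```text
time_s: 14.25
eef_pos: [0.5336, 0.1273, 0.2368]
orientation: [0.641, 0.768, 0.004, 0.003]
contact_force: [1.2, -0.2, -0.2]
opening: -0.0003
gripper_force: 0.0
time_s: 14.65
eef_pos: [0.5045, 0.0138, 0.2316]
orientation: [0.642, 0.767, 0.0, 0.0]
contact_force: [0.3, 0.5, 0.3]
opening: 0.0001
gripper_force: 0.0
time_s: 15.05
eef_pos: [0.4796, -0.0968, 0.2315]
orientation: [0.642, 0.767, 0.0, 0.0]
contact_force: [0.8, 0.4, -0.2]
opening: -0.0001
gripper_force: 0.0
side knob [(np.float64(0.6), 178), (np.float64(0.7), 179), (np.float64(0.8), 179), (np.float64(0.9), 180), (np.float64(1.0), 181), (np.float64(1.1), 179), (np.float64(1.2), 172), (np.float64(1.3), 88), (np.float64(1.4), 62), (np.float64(1.5), 105), (np.float64(1.6), 189), (np.float64(1.7), 183)]
side tube [(-120, 98), (-116, 70), (-112, 59), (-108, 70), (-104, 128), (-100, 209), (-96, 250), (-92, 251), (-88, 250), (-84, 250), (-80, 250), (-76, 250), (-72, 251), (-68, 250), (-64, 249), (-60, 250), (-56, 249), (-52, 251), (-48, 250), (-44, 250), (-40, 250), (-36, 250), (-32, 251), (-28, 250), (-24, 250), (-20, 250), (-16, 247), 
[... 829 characters left out ...]
64(0.8), -1), (np.float64(0.9), -1), (np.float64(1.0), -1), (np.float64(1.1), -1), (np.float64(1.2), -1), (np.float64(1.3), -1), (np.float64(1.4), -1), (np.float64(1.5), -1), (np.float64(1.6), -1), (np.float64(1.7), -1)]
wrist tube [(-120, 199), (-116, 208), (-112, 200), (-108, 205), (-104, 206), (-100, 204), (-96, 221), (-92, 219), (-88, 220), (-84, 219), (-80, 219), (-76, 219), (-72, 219), (-68, 218), (-64, 219), (-60, 218), (-56, 219), (-52, 220), (-48, 219), (-44, 219), (-40, 220), (-36, 219), (-32, 220), (-28, 220), (-24, 221), (-20, 222), (-16, 221), (-12, 221), (-8, 170), (-4, 79), (0, 43), (4, 141), (8, 151)]
[ 0.47968385 -0.09458251  0.23141357] [-0.01325672 -0.44519337 -0.67228877]
```

```bash
python3 -c "
from workcell import order
print(order.hand_in())"
```

```text
the job is handed in; nothing more can be done
None
```

I laid the thin tube on the rods, released it, then slid it in until its ring was about 2 mm short of the bore mouth by my image measurements (5 mm allowed), swung the lever to its stop at about 1.4 rad, and handed the job in at about 15 s; the hand-in returned no verdict.

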